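# Sort a mixed sample delivery into its carriers

### The job

A mixed delivery of samples lies on the bench. Stand the two loose glass vials in the two empty cells of the vial carrier, stack the two culture dishes on the dish stand between its posts (the large one at the bottom, the small one on top of it, both lid up), and lay the slide mailer flat in the empty bay of the slide tray. Keep vials and mailer from tipping over and the dishes level, and set everything down rather than dropping it.

Things in the scene. Friction and masses are not known exactly. Their poses are not given: they have to be found in the camera images.
- vial_1: Loose glass sample vial with a screw cap, standing upright: body 27 mm in diameter up to 52 mm, cap about 23 mm in diameter up to 62 mm. Origin: centre of its underside, z up. Interchangeable with vial_2. Two more vials of the same shape stand fixed in the vial carrier; leave them there.
- vial_2: The other loose glass vial, same size; origin: centre of its underside, z up.
- dish_large: Lidded round culture dish with pale agar, lid up, 60 mm in diameter and 15 mm high, flat on top. Origin: centre of its underside, z up.
- dish_small: Lidded round culture dish with pale agar, lid up, 37 mm in diameter and 12 mm high. Origin: centre of its underside, z up.
- mailer: White closed plastic slide mailer lying flat, label up: 34 mm along its x, 88 mm along its y, 22 mm high. Origin: centre of its underside, z up. Another, fixed, lies in the slide tray already.
- vial_carrier: Grey fixed vial carrier, 52 mm along x, 190 mm along y (205 over its end lugs), 34 mm high: a row along y of four open cells, each 46 mm along x by 43 mm along y inside, pitch 46 mm, walls 3 mm, floor 4 mm above the bench. Cells at y = -69 and +23 mm hold vials already; those at y = -23 and +69 mm are empty. Origin: centre of its underside.
- cell_a (a point): Centre of the floor of the empty cell at y = -23 mm of the carrier (4 mm above the bench), axes as the carrier's.
- cell_b (a point): Centre of the floor of the empty cell at y = +69 mm of the carrier (4 mm above the bench), axes as the carrier's.
- dish_stand: Fixed steel dish stand: base plate 92 x 92 mm, its top 5.5 mm above the bench, with four 6 mm posts at x = +-29.5, y = +-29.5 mm, reaching 45 mm above the bench. The large dish fits between them with about 8 mm to spare all round; release dishes with the fingers closing along the stand's x or y, between the posts. Origin: centre of its underside.
- bay (a point): Centre of the floor (3 mm above the bench) of the empty bay of the fixed grey slide tray: two bays end to end, each 56 mm along x by 106 mm along y inside, with 3 mm thick ribs round them, tops 9 mm above the bench. The full bay is 109 mm to the -y side. Axes as the tray's; the mailer goes long side along y. Keep the fingertips above the ribs when releasing.

How it is judged:
By the outcome, as a careful person would: the job done as asked, in the order asked, and still so for the second after the job is handed in, with the robot touching nothing.
It also fails if it takes over 125 s, if anything falls off the work surface, if the arm or the gripper's body presses on something with over 40 N, if the wrist force passes 120 N, or if a joint passes its speed limit or range.

### The arm

A 6-joint arm with a two-finger parallel gripper is mounted at the origin on a cart in front of the work surface, level with it; the furniture and walls round the work are solid. World frame = base frame: x ahead of the robot, y to its left, z up, the work surface at z = 0. Lengths are in mm, angles in rad, forces in N, time in s.
With the tool pointing down it reaches from about 350 to 975 mm from the base axis. Payload 7.1 kg.
Tool frame: the origin (TCP) lies midway between the tips of the shut fingers; the grasp point (between the pads) lies 19 mm behind it (ctrl.grip_depth is the distance from the TCP to the grasp point, in mm); z points along the fingers, y is the line along which they close (so a half turn about z gives the same grasp; the last joint's range is limited). The gripper opens to 88 mm and grips with 3 to 60 N. Pads are 20 mm wide; open, the fingers measure 115 mm over their backs; the gripper's body (75 mm by 178 mm) begins 61 mm behind the grasp point.
Start: joints at [-1.179, 0.423, 1.63, -0, 1.089, -0.019], TCP at [249.605, -572.977, 222.675] pointing down, gripper open.
Joint ranges: [-3, 3], [-0.9, 2.11], [0.09, 2.58], [-1.31, 4.45], [0.11, 2.69], [-2.54, 2.54]. Speed limits (rad/s): [2.39, 2.39, 3.01, 3.14, 3.14, 3.14].

### API

Orientations are given as a rotation vector (axis times angle).
In Python, from workcell import get_obs, vision, ctrl gives the robot as it stands.
- The arm moves only by the tool step_arm, never from a script. Its argument "plan" is a list of rows, each a list of 7 numbers: the opening, from -1 (shut) to 1 (fully open), then the shift along the tool's x, y, z as a fraction of full scale, then the turn, a rotation vector about the tool's x, y, z as a fraction of full scale. In form: [[fingers, dx, dy, dz, wx, wy, wz], ...]. A call has 1 to 20 rows; each row shifts and turns the commanded pose from where the row before left it, along the tool's axes as they then stand; what a row does not reach is not made up. Full scale, the value 1, is 50 mm for a shift and 0.12 rad for a turn. A row lasts 1/8 s, in which the tool goes at most 62.5 mm and 10.7 degrees, less where a joint would pass 70% of its speed; a pose out of reach is approached as far as the arm can. A call with a number of a shift or a turn outside -1 to 1 is refused whole. A call with a gripper value outside its range is refused whole. The fingers move at their own pace and stop on an object; the grip force is fixed at half the most. Time passes only in rows, so rows that do not move let the fingers close. It gives the time, the measured TCP pose, the force, the opening and the grip force at its end, in the units of the state.
- get_obs(): the state, without advancing time (a new reading comes with each control period).
- vision.get_image(name): name is "side" or "top"; returns a dict with "pixels" (400x640x3 uint8, red, green, blue), "depth" (400x640 float32, mm along the optical axis (not along the pixel's ray), 0 where there is no reading), "fx", "fy", "cx", "cy" (pixels), "T" (4x4, takes a point from camera to world coordinates). Camera axes: x right, y down, z forward; pixel columns grow to the right and rows downward; lengths in mm; the calibration is good to about 2 mm. A picture is of the moment at which its call begins.
- ctrl.close_job(): hands the job in; it is judged then, once.
The state is a dict: "t": time; "qpos": joint angles; "qvel": joint speeds; "joint_torque": joint torques, N m; "ee_pos": TCP position; "orientation": TCP orientation; "ft_force": force on the tool from outside, world axes, zero at the start; "moment": the same for the moment, N m; "width": finger opening in mm; "grasp_force": force on a finger pad.
Only numpy, scipy, OpenCV 4.12 (cv2) and the standard library are available. Lean on these libraries where they do the work, as an engineer would, in place of code of your own. Each camera call takes 0.05 s, during which the arm holds its last target. There are 200 camera calls.

## Working session

There is one attempt and no reset: what is moved stays moved. The work goes in short steps, Python scripts to look and compute and a tool call to move; the robot and the scene stay as the last step left them, time stands still between calls to the robot, and variables do not carry over. Pictures are saved under pics/ and viewed, at most 14 in all, crops included, and the job is handed in when it is done.

Besides the shell and the picture viewer there is one more tool, called after ">>>" as name(argument=value, ...) on one line, values as JSON. step_arm: Moves the arm, as the interface text tells. Its arguments: {"type":"object","properties":{"plan":{"type":"array","items":{"type":"array","items":{"type":"number","minimum":-1,"maximum":1}}}},"required":["plan"]}

```bash
mkdir -p pics; python3 - <<'E'
from workcell import get_obs, vision, ctrl
import cv2,numpy as np
o=get_obs();print(o['t'],o['ee_pos'],o['orientation'],o['width'])
for n in('top','side'):
    d=vision.get_image(n);np.savez(f'{n}.npz',**d);cv2.imwrite(f'pics/{n}0.png',d['pixels'][...,::-1])
    print(n,d['fx'],d['fy'],d['cx'],d['cy'],np.round(d['T'],3).tolist(),(d['depth']>0).mean())
E
```

```text
0.0 [ 249.39382449 -572.48059678  221.90790873] [-3.07409973e+00 -6.40409715e-01  4.43565993e-04] 88.01253303782407
top 467.5396462805446 467.5396462805446 327.35896610458553 197.11420172640072 [[0.026, -0.993, 0.114, 378.093], [-1.0, -0.027, -0.005, 39.72], [0.008, -0.114, -0.993, 1472.176], [0.0, 0.0, 0.0, 1.0]] 0.99594921875
side 388.5387500528605 388.5387500528605 328.99916508326163 205.25518193937413 [[0.967, 0.166, -0.196, 774.037], [0.256, -0.662, 0.704, -746.863], [-0.013, -0.731, -0.683, 756.095], [0.0, 0.0, 0.0, 1.0]] 0.9959921875
```

View pics/top0.png

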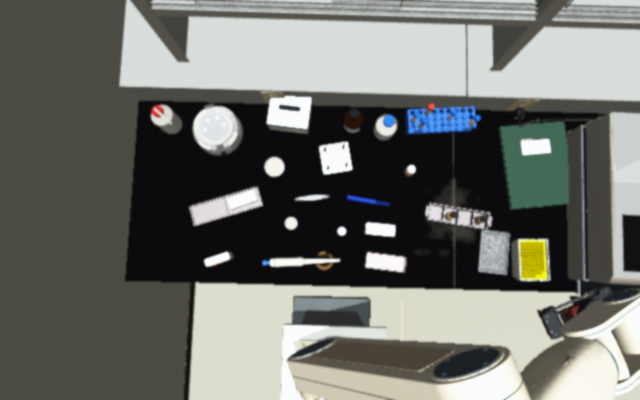

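View pics/side0.png

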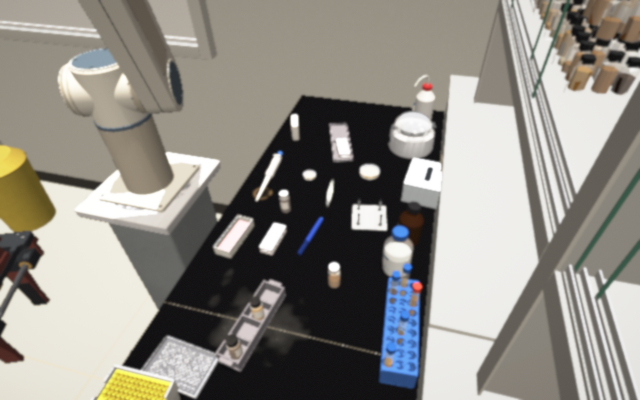

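The top view shows the large dish at (274,166), small dish at (291,223), stand at (336,158), vials at (410,170) and (341,231), the mailer near (380,229), the slide tray at (225,205) and the carrier at (458,215). The side view agrees. I'll zoom in to check these.

```bash
cat > h.py <<'E'
import numpy as np,cv2
def load(n): return dict(np.load(f'{n}.npz'))
def grab(n):
    from workcell import vision
    d=vision.get_image(n);np.savez(f'{n}.npz',**d);return d
def cast(d,uv,z):
    uv=np.atleast_2d(np.array(uv,float))
    r=np.c_[(uv[:,0]-d['cx'])/d['fx'],(uv[:,1]-d['cy'])/d['fy'],np.ones(len(uv))]@d['T'][:3,:3].T
    o=d['T'][:3,3];return o+r*((z-o[2])/r[:,2])[:,None]
def cloud(d):
    v,u=np.mgrid[:400,:640];Z=d['depth'].astype(float)
    p=np.stack([(u-d['cx'])/d['fx']*Z,(v-d['cy'])/d['fy']*Z,Z],-1)
    return p@d['T'][:3,:3].T+d['T'][:3,3]
E
python3 - <<'E'
from h import *
d=load('top');im=d['pixels'][...,::-1]
cv2.imwrite('pics/topz.png',cv2.resize(im[90:290,180:500],None,fx=2.5,fy=2.5,interpolation=cv2.INTER_CUBIC))
s=load('side')['pixels'][...,::-1]
cv2.imwrite('pics/sidez.png',cv2.resize(s[110:370,200:450],None,fx=2.3,fy=2.3,interpolation=cv2.INTER_CUBIC))
P=cloud(d)
# blobs off the black bench
g=im.max(2);m=((g>90)).astype(np.uint8);m[:104]=0;m[280:]=0;m[:,:140]=0;m[:,510:]=0
n,l,st,c=cv2.connectedComponentsWithStats(m)
for i in range(1,n):
    if st[i,4]>20:
        z=P[...,2][l==i];print(i,np.round(c[i]),st[i].tolist(),'z',np.round(np.percentile(z,[10,50,90])),'xy',np.round(cast(d,c[i],np.median(z))[0]),im[l==i].mean(0).round())
E
```

```text
1 [163. 117.] [150, 104, 28, 29, 524] z [ 39. 117. 157.] xy [759. 525. 117.] [145. 152. 177.]
2 [216. 129.] [192, 105, 50, 49, 1844] z [ 57.  99. 112.] xy [733. 371.  99.] [208. 209. 207.]
3 [289. 117.] [266, 104, 46, 28, 1070] z [46. 67. 71.] xy [785. 157.  67.] [220. 220. 217.]
4 [442. 119.] [407, 104, 74, 30, 1819] z [ 7. 50. 99.] xy [ 797. -319.   50.] [193. 116.  64.]
5 [386. 126.] [375, 114, 22, 25, 436] z [ 54.  91. 130.] xy [ 759. -138.   91.] [195. 172. 151.]
6 [506. 148.] [501, 127, 9, 61, 292] z [13. 18. 22.] xy [ 717. -533.   18.] [ 85. 104.  66.]
9 [335. 158.] [319, 141, 34, 34, 942] z [-0.  5. 10.] xy [674.  10.   5.] [229. 230. 228.]
10 [274. 166.] [264, 156, 21, 21, 345] z [ 0. 14. 18.] xy [639. 203.  14.] [210. 216. 217.]
11 [410. 169.] [406, 164, 10, 12, 93] z [-1. 56. 64.] xy [ 634. -221.   56.] [182. 186. 189.]
12 [226. 206.] [189, 187, 74, 39, 1527] z [-1.  4. 25.] xy [511. 351.   4.] [208. 207. 210.]
13 [312. 197.] [295, 194, 34, 7, 175] z [-2.  4. 10.] xy [545.  82.   4.] [183. 179. 175.]
14 [366. 200.] [347, 195, 43, 11, 189] z [ 1. 10. 15.] xy [540. -90.  10.] [161.  58.  30.]
15 [476. 235.] [425, 203, 85, 72, 2288] z [-1.  4. 33.] xy [ 439. -439.    4.] [165. 163. 163.]
16 [291. 223.] [284, 216, 14, 14, 150] z [-2. 10. 15.] xy [462. 144.  10.] [200. 205. 205.]
17 [380. 229.] [365, 222, 31, 15, 413] z [-1. 21. 26.] xy [ 450. -134.   21.] [225. 224. 222.]
18 [341. 231.] [337, 226, 10, 10, 82] z [-0. 58. 65.] xy [440. -13.  58.] [201. 199. 197.]
19 [217. 259.] [204, 251, 27, 16, 267] z [-1. 59. 64.] xy [346. 357.  59.] [211. 213. 211.]
21 [385. 262.] [365, 252, 42, 21, 683] z [ 1. 10. 21.] xy [ 349. -153.   10.] [221. 220. 223.]
22 [300. 262.] [262, 255, 79, 15, 634] z [-2. 17. 25.] xy [342. 110.  17.] [184. 187. 186.]
```

View pics/topz.png

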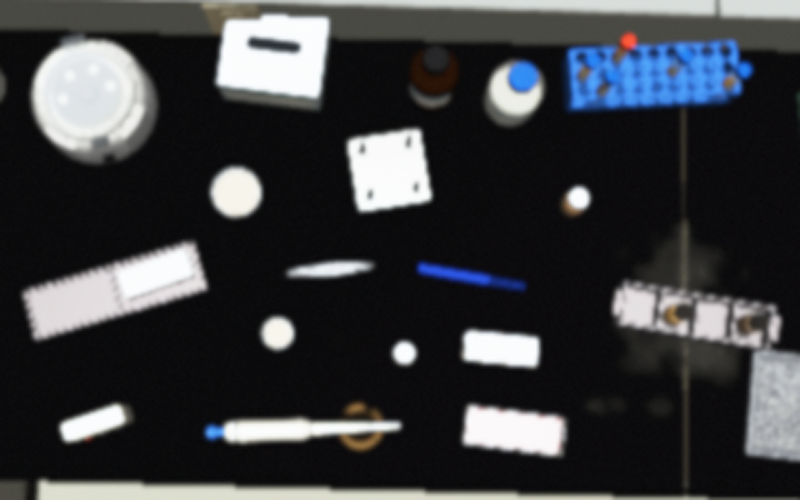

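View pics/sidez.png

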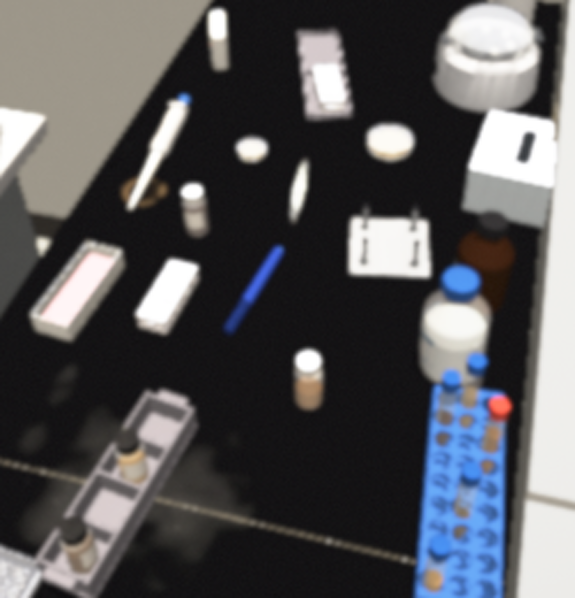

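The zoomed crops confirm everything. The empty carrier cells are the left end and the third from the left, and the tray's empty bay is on the left (+y). Item (385,262) is an open box, so the loose mailer is at (380,229). Next I'll measure precisely.

```bash
cat > meas.py <<'E'
from h import *
def near(d,xy,z,r,cond):
    """mean + minAreaRect of pixels satisfying cond whose ray at plane z is within r of xy"""
    v,u=np.mgrid[:400,:640];W=cast(d,np.c_[u.ravel(),v.ravel()],z).reshape(400,640,3)
    m=(np.hypot(W[...,0]-xy[0],W[...,1]-xy[1])<r)&cond
    n,l,s,c=cv2.connectedComponentsWithStats(m.astype(np.uint8))
    if n<2: return None
    i=1+np.argmax(s[1:,4]);p=W[l==i][:,:2].astype(np.float32)
    return p.mean(0),cv2.minAreaRect(p),len(p)
E
python3 - <<'E'
from meas import *
for n in('top','side'):
    d=load(n);g=d['pixels'].astype(int).min(2);P=cloud(d);Z=P[...,2]
    def show(k,xy,z,r,c):
        q=near(d,xy,z,r,c)
        if q: print(n,k,q[0].round(1),'rect',np.round(q[1][0],1),np.round(q[1][1],1),round(q[1][2],1),q[2])
    show('vialA',(634,-221),62,22,g>180);show('vialB',(440,-13),62,22,g>170)
    show('dishL',(639,203),12,45,g>130);show('dishS',(462,144),10,35,g>130)
    show('stand',(674,10),5.5,80,g>130);show('mailer',(450,-134),22,60,g>150 if n=='top' else g>215)
    show('tray',(511,351),6,160,g>90)
    # carrier rim: cloud
    m=(Z>26)&(Z<42)&(abs(P[...,0]-480)<90)&(P[...,1]<-250)&(P[...,1]>-520)
    p=P[m][:,:2].astype(np.float32);r=cv2.minAreaRect(p);print('rim',len(p),np.round(r[0],1),np.round(r[1],1),round(r[2],1))
    m=(Z>58)&(Z<80)&(abs(P[...,0]-480)<90)&(P[...,1]<-250)&(P[...,1]>-520)
    k,l,s,c=cv2.connectedComponentsWithStats(m.astype(np.uint8))
    for i in range(1,k):
        if s[i,4]>8: print(' cap',s[i].tolist(),P[l==i].mean(0).round(1),cast(d,c[i],66)[0].round(1))
E
```

```text
top vialA [ 634.5 -221.2] rect [ 635.2 -220.1] [21.7 21.6] 1.6 50
top vialB [439.6 -12.9] rect [440.1 -13.1] [21.1 21.1] 1.5 55
top dishL [639.1 203.1] rect [638.9 203.2] [61.4 60.5] 46.6 314
top dishS [461.9 144.3] rect [461.6 143.4] [37.5 37.6] 1.5 132
top stand [673.7  10.1] rect [673.7  10.1] [96.2 96.1] 10.5 893
top mailer [ 449.6 -134.4] rect [ 449.6 -134.4] [92.6 37. ] 85.8 355
top tray [510.5 351. ] rect [510.7 350.7] [ 67.2 225.9] 18.3 1521
rim 337 [ 495.5 -375.5] [206.1  53. ] 81.8
 cap [449, 211, 9, 8, 50] [ 496.9 -350.    66.1] [ 496.9 -350.1   66. ]
 cap [480, 215, 8, 8, 50] [ 486.7 -441.9   65.3] [ 486.7 -441.7   66. ]
side vialA [ 636.8 -222.9] rect [ 637.3 -222.1] [22.5 25.3] 14.3 88
side vialB [442.2 -13.9] rect [441.9 -15.6] [21.7 29.7] 19.4 56
side dishL [641.3 201.8] rect [642.9 199.9] [58.9 75.5] 11.5 252
side dishS [464.6 142.8] rect [464.7 142.4] [37.2 45.1] 16.3 109
side stand [676.7   8.3] rect [676.    9.9] [94.8 98.2] 10.7 873
side mailer [ 452.7 -138. ] rect [ 452.8 -137.9] [94.5 36.2] 85.8 374
side tray [514.6 343.1] rect [512.9 351.6] [ 69.9 233.7] 18.5 743
rim 836 [ 497.6 -373.3] [205.3  53.7] 81.9
 cap [249, 296, 11, 11, 101] [ 499.5 -351.4   64.2] [ 500.2 -352.4   66. ]
 cap [225, 334, 12, 13, 121] [ 489.8 -442.7   64.4] [ 490.5 -443.5   66. ]
```

```bash
cat > go.py <<'E'
import sys,numpy as np
from scipy.spatial.transform import Rotation as R
from workcell import get_obs
# usage: go.py x y z psi [x y z psi ...]: each leg: turn to psi, then straight shift (tool axes), numbers to type
o=get_obs();p=o['ee_pos'];M=R.from_rotvec(o['orientation'])
print('t',round(o['t'],2),'pos',np.round(p,1),'q',np.round(o['qpos'],2),'w',round(o['width'],1),'f',np.round(o['ft_force'],1),round(o['grasp_force'],1))
a=[float(v) for v in sys.argv[1:]]
for i in range(0,len(a),4):
    t=np.array(a[i:i+3]);psi=a[i+3]
    G=R.from_euler('z',psi)*R.from_euler('x',np.pi)
    w=(M.inv()*G).as_rotvec()/.12;n=int(np.ceil(abs(w).max()))
    if abs(w).max()>.02: print(f'turn {n} rows',np.round(w/max(n,1),3))
    d=G.inv().apply(t-p)/50;n=max(1,int(np.ceil(max(abs(d).max(),np.linalg.norm(d)/1.2))))
    print(f'shift {n} rows',np.round(d/n,3),'total',np.round(d,2));p=t;M=G
E
python3 go.py 441 -13.5 200 0.411 441 -13.5 200 1.44 441 -13.5 34 1.44
```

```text
t 0.1 pos [ 249.4 -572.5  222. ] q [-1.18  0.42  1.63 -0.    1.09 -0.02] w 87.5 f [1.2 0.2 0. ] 0.0
shift 10 rows [ 0.798 -0.872  0.044] total [ 7.98 -8.72  0.44]
turn 9 rows [ 0.     0.    -0.953]
shift 1 rows [0. 0. 0.] total [0. 0. 0.]
shift 4 rows [ 0.   -0.    0.83] total [ 0.   -0.    3.32]
```

>>> step_arm(plan=[[1,0.4,-0.44,0.04,0,0,0],[1,0.798,-0.872,0.04,0,0,0],[1,0.798,-0.872,0.04,0,0,0],[1,0.798,-0.872,0.04,0,0,0],[1,0.798,-0.872,0.04,0,0,0],[1,0.798,-0.872,0.04,0,0,0],[1,0.798,-0.872,0.04,0,0,0],[1,0.798,-0.872,0.04,0,0,0],[1,0.798,-0.872,0.04,0,0,0],[1,0.798,-0.872,0.04,0,0,0],[1,0.4,-0.44,0.04,0,0,0]])

```text
t: 1.48
ee_pos: [441.6, -11.0, 200.6]
orientation: [-3.075, -0.644, -0.0]
ft_force: [0.1, -0.0, -0.3]
width: 87.9
grasp_force: 0.0
```

>>> step_arm(plan=[[1,0,0,0,0,0,-0.953],[1,0,0,0,0,0,-0.953],[1,0,0,0,0,0,-0.953],[1,0,0,0,0,0,-0.953],[1,0,0,0,0,0,-0.953],[1,0,0,0,0,0,-0.953],[1,0,0,0,0,0,-0.953],[1,0,0,0,0,0,-0.953],[1,0,0,0,0,0,-0.953],[1,0,0,0,0,0,0],[1,0,0,0,0,0,0]])

```text
t: 2.85
ee_pos: [441.1, -13.5, 200.6]
orientation: [-2.364, -2.069, 0.0]
ft_force: [-0.6, 0.4, -0.5]
width: 87.8
grasp_force: 0.0
```

```bash
python3 go.py 441 -13.5 100 1.44 441 -13.5 34 1.44
```

```text
t 2.85 pos [441.1 -13.5 200.6] q [-0.06  0.18  2.04  0.    0.92  0.08] w 87.8 f [-0.6  0.4 -0.5] 0.0
shift 3 rows [-0.    -0.001  0.671] total [-0.   -0.    2.01]
shift 2 rows [ 0.   -0.    0.66] total [ 0.   -0.    1.32]
```

>>> step_arm(plan=[[1,0,0,0.67,0,0,0],[1,0,0,0.67,0,0,0],[1,0,0,0.67,0,0,0],[1,0,0,0.5,0,0,0],[1,0,0,0.4,0,0,0],[1,0,0,0.3,0,0,0],[1,0,0,0.12,0,0,0],[1,0,0,0,0,0,0]])

```text
t: 3.85
ee_pos: [441.3, -13.5, 34.1]
orientation: [-2.362, -2.071, 0.0]
ft_force: [-0.1, -0.2, -0.0]
width: 88.2
grasp_force: 0.0
```

```bash
python3 - <<'E'
from h import *
d=grab('side');uv=[190,201]
cv2.imwrite('pics/g1.png',cv2.resize(d['pixels'][120:280,200:380,::-1],None,fx=3,fy=3,interpolation=cv2.INTER_CUBIC))
E
python3 go.py 441 -13.5 34 1.44
```

```text
t 3.9 pos [441.5 -13.5  34.4] q [-0.06  0.51  2.13  0.    0.51  0.07] w 88.0 f [-0.7 -0.4  0.2] 0.0
shift 1 rows [-0.001 -0.009  0.009] total [-0.   -0.01  0.01]
```

View pics/g1.png

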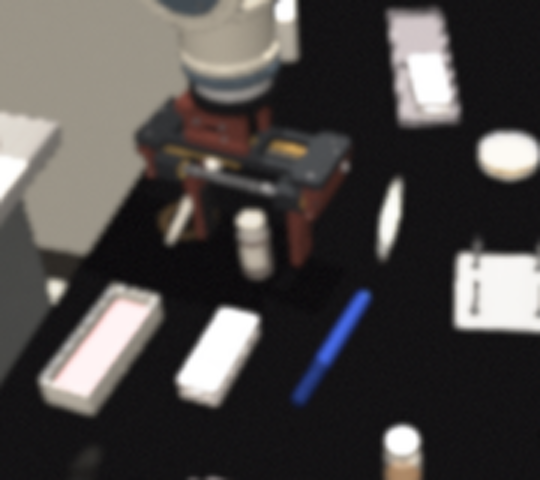

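The vial, at crop (253,240), stands between the open fingers at (198,210) and (300,230), so I'm closing and lifting.

>>> step_arm(plan=[[-1,0,0,0,0,0,0],[-1,0,0,0,0,0,0],[-1,0,0,0,0,0,0],[-1,0,0,0,0,0,0],[-1,0,0,0,0,0,0],[-1,0,0,0,0,0,0],[-1,0,0,0,0,0,0],[-1,0,0,0,0,0,0]])

```text
t: 4.9
ee_pos: [441.2, -13.5, 34.2]
orientation: [-2.362, -2.072, 0.0]
ft_force: [-0.7, -0.0, 0.3]
width: 25.6
grasp_force: 30.0
```

```bash
python3 go.py 441 -13.5 134 1.44 505.5 -305.6 134 1.44 505.5 -305.6 40 1.44
```

```text
t 4.9 pos [441.2 -13.5  34.2] q [-0.06  0.51  2.13  0.    0.51  0.07] w 25.6 f [-0.7 -0.   0.3] 30.0
shift 2 rows [-0.    -0.002 -0.998] total [-0. -0. -2.]
shift 6 rows [-0.937  0.34   0.   ] total [-5.62  2.04  0.  ]
shift 2 rows [ 0.   -0.    0.94] total [ 0.   -0.    1.88]
```

>>> step_arm(plan=[[-1,0,0,-0.3,0,0,0],[-1,0,0,-0.7,0,0,0],[-1,0,0,-0.7,0,0,0],[-1,0,0,-0.3,0,0,0],[-1,-0.3,0.11,0,0,0,0],[-1,-0.7,0.255,0,0,0,0],[-1,-0.9,0.325,0,0,0,0],[-1,-0.9,0.325,0,0,0,0],[-1,-0.9,0.325,0,0,0,0],[-1,-0.9,0.325,0,0,0,0],[-1,-0.7,0.255,0,0,0,0],[-1,-0.32,0.12,0,0,0,0],[-1,0,0,0,0,0,0],[-1,0,0,0,0,0,0]])

```text
t: 6.65
ee_pos: [504.9, -304.2, 133.5]
orientation: [-2.36, -2.071, 0.001]
ft_force: [-0.4, 0.3, -0.6]
width: 25.6
grasp_force: 30.0
```

```bash
python3 - <<'E'
from h import *
a=grab('side')['pixels'][190:390,180:340,::-1];b=grab('top')['pixels'][140:260,380:520,::-1]
cv2.imwrite('pics/g2.png',np.hstack([cv2.resize(a,(400,500),interpolation=cv2.INTER_CUBIC),cv2.resize(b,(400,500),interpolation=cv2.INTER_CUBIC)]))
E
python3 go.py 505.5 -305.6 43 1.44
```

```text
t 6.75 pos [ 505.4 -304.1  134. ] q [-0.56  0.49  1.77  0.    0.89 -0.43] w 25.6 f [-0.2  0.5 -1.2] 30.0
shift 2 rows [-0.015  0.003  0.91 ] total [-0.03  0.01  1.82]
```

View pics/g2.png

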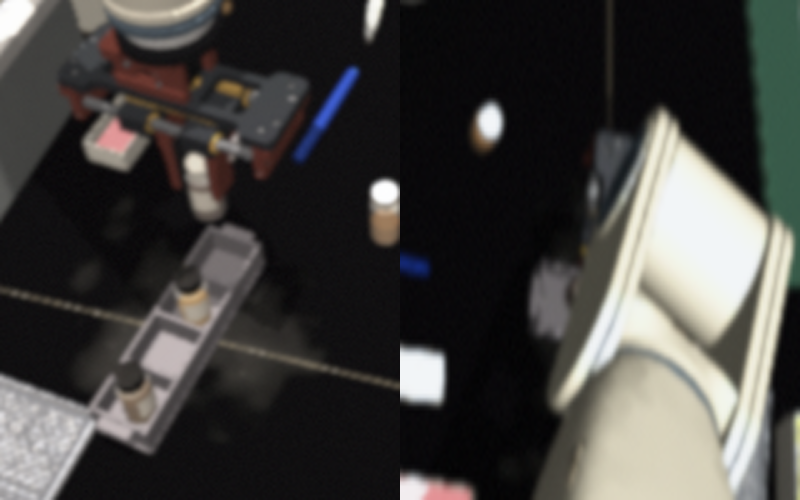

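The side view, with the vial at (205,195), shows it gripped upright above the end cell. I'm lowering it.

>>> step_arm(plan=[[-1,-0.02,0,0.3,0,0,0],[-1,0,0,0.6,0,0,0],[-1,0,0,0.5,0,0,0],[-1,0,0,0.3,0,0,0],[-1,0,0,0.14,0,0,0],[-1,0,0,0.03,0,0,0],[-1,0,0,0,0,0,0],[-1,0,0,0,0,0,0]])

```text
t: 7.75
ee_pos: [506.0, -306.7, 41.4]
orientation: [2.361, 2.071, 0.001]
ft_force: [-0.1, 1.0, -0.0]
width: 25.8
grasp_force: 30.0
```

```bash
python3 - <<'E'
from h import *
a=grab('side')['pixels'][190:390,180:340,::-1]
cv2.imwrite('pics/g3.png',cv2.resize(a,(480,600),interpolation=cv2.INTER_CUBIC))
E
python3 go.py 505.5 -305.6 38.2 1.44
```

```text
t 7.8 pos [ 506.  -306.6   41.3] q [-0.56  0.63  1.8   0.    0.71 -0.43] w 25.3 f [-0.7  0.2 -0. ] 30.0
shift 1 rows [ 0.02  -0.012  0.062] total [ 0.02 -0.01  0.06]
```

View pics/g3.png

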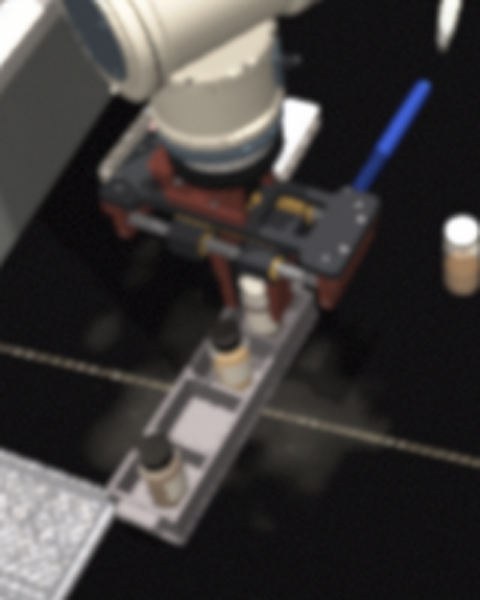

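The vial at (258,305) is inside the end cell. I'll creep it down to contact.

>>> step_arm(plan=[[-1,0,0,0.03,0,0,0],[-1,0,0,0.02,0,0,0],[-1,0,0,0.01,0,0,0],[-1,0,0,0,0,0,0],[-1,0,0,0,0,0,0]])

```text
t: 8.43
ee_pos: [505.7, -306.5, 38.1]
orientation: [2.362, 2.071, 0.0]
ft_force: [-1.1, -0.2, 4.6]
width: 25.7
grasp_force: 30.0
```

Contact reads about 5 N. Opening and rising.

>>> step_arm(plan=[[-0.1,0,0,0,0,0,0],[-0.1,0,0,0,0,0,0],[-0.1,0,0,0,0,0,0],[0.3,0,0,0,0,0,0],[0.3,0,0,-0.2,0,0,0],[1,0,0,-0.5,0,0,0],[1,0,0,-0.8,0,0,0],[1,0,0,-0.8,0,0,0],[1,0,0,-0.3,0,0,0],[1,0,0,0,0,0,0]])

```text
t: 9.68
ee_pos: [506.0, -306.7, 168.6]
orientation: [2.36, 2.07, 0.001]
ft_force: [-0.8, -0.2, -0.7]
width: 87.9
grasp_force: 0.0
```

```bash
python3 go.py 635.7 -222 165 1.44 635.7 -222 34 1.44
```

```text
t 9.68 pos [ 506.  -306.7  168.6] q [-0.56  0.44  1.75  0.    0.95 -0.43] w 87.9 f [-0.8 -0.2 -0.7] 0.0
shift 3 rows [0.672 0.784 0.024] total [2.02 2.35 0.07]
shift 3 rows [ 0.    -0.     0.873] total [ 0.   -0.    2.62]
```

>>> step_arm(plan=[[1,0.3,0.35,0,0,0,0],[1,0.6,0.7,0,0,0,0],[1,0.6,0.7,0,0,0,0],[1,0.52,0.6,0,0,0,0],[1,0,0,0.3,0,0,0],[1,0,0,0.6,0,0,0],[1,0,0,0.6,0,0,0],[1,0,0,0.6,0,0,0],[1,0,0,0.4,0,0,0],[1,0,0,0.19,0,0,0],[1,0,0,0,0,0,0],[1,0,0,0,0,0,0]])

```text
t: 11.18
ee_pos: [636.0, -221.9, 34.1]
orientation: [2.361, 2.071, 0.001]
ft_force: [0.2, 0.0, 0.5]
width: 87.6
grasp_force: 0.0
```

>>> step_arm(plan=[[-1,0,0,0,0,0,0],[-1,0,0,0,0,0,0],[-1,0,0,0,0,0,0],[-1,0,0,0,0,0,0],[-1,0,0,0,0,0,0],[-1,0,0,0,0,0,0],[-1,0,0,0,0,0,0],[-1,0,0,0,0,0,0]])

```text
t: 12.18
ee_pos: [635.2, -221.6, 33.1]
orientation: [-2.362, -2.071, 0.0]
ft_force: [-0.3, 0.5, -0.1]
width: 25.7
grasp_force: 30.0
```

```bash
python3 go.py 635.7 -222 134 1.44 493.5 -396.8 134 1.44 493.5 -396.8 41 1.44
python3 - <<'E'
from meas import *
d=grab('side');P=cloud(d);Z=P[...,2]
m=(Z>45)&(Z<75)&(abs(P[...,0]-490)<50)&(abs(P[...,1]+375)<110)
k,l,s,c=cv2.connectedComponentsWithStats(m.astype(np.uint8))
for i in range(1,k):
    if s[i,4]>8: print('cap',s[i].tolist(),P[l==i].max(0).round(1),cast(d,c[i],60)[0].round(1))
E
```

```text
t 12.18 pos [ 635.2 -221.6   33.1] q [-0.35  0.73  1.6  -0.    0.81 -0.22] w 25.7 f [-0.3  0.5 -0.1] 30.0
shift 3 rows [-0.002  0.004 -0.673] total [-0.01  0.01 -2.02]
shift 4 rows [-0.959 -0.591 -0.   ] total [-3.84 -2.36 -0.  ]
shift 2 rows [ 0.   -0.    0.93] total [ 0.   -0.    1.86]
cap [260, 279, 13, 16, 150] [ 518.6 -292.9   67.2] [ 507.2 -309.5   60. ]
cap [249, 296, 13, 16, 162] [ 512.1 -338.5   68.4] [ 501.2 -353.7   60. ]
cap [225, 334, 15, 17, 192] [ 501.9 -430.3   67.3] [ 491.6 -444.7   60. ]
```

>>> step_arm(plan=[[-1,0,0,-0.3,0,0,0],[-1,0,0,-0.7,0,0,0],[-1,0,0,-0.7,0,0,0],[-1,0,0,-0.3,0,0,0],[-1,-0.3,-0.185,0,0,0,0],[-1,-0.7,-0.43,0,0,0,0],[-1,-0.9,-0.553,0,0,0,0],[-1,-0.9,-0.553,0,0,0,0],[-1,-0.7,-0.43,0,0,0,0],[-1,-0.34,-0.21,0,0,0,0],[-1,0,0,0,0,0,0],[-1,0,0,0,0,0,0]])

```text
t: 13.72
ee_pos: [493.7, -395.7, 132.8]
orientation: [-2.361, -2.072, -0.0]
ft_force: [0.8, 1.1, -1.0]
width: 25.6
grasp_force: 30.0
```

>>> step_arm(plan=[[-1,0,0,0.3,0,0,0],[-1,0,0,0.6,0,0,0],[-1,0,0,0.5,0,0,0],[-1,0,0,0.3,0,0,0],[-1,0,0,0.12,0,0,0],[-1,0,0,0.03,0,0,0],[-1,0,0,0,0,0,0],[-1,0,0,0,0,0,0]])

```text
t: 14.72
ee_pos: [493.6, -397.0, 41.5]
orientation: [2.361, 2.071, 0.0]
ft_force: [-0.3, 0.2, -0.5]
width: 25.7
grasp_force: 30.0
```

```bash
python3 - <<'E'
from h import *
a=grab('side')['pixels'][190:390,180:340,::-1]
cv2.imwrite('pics/g4.png',cv2.resize(a,(480,600),interpolation=cv2.INTER_CUBIC))
E
python3 go.py 493.5 -396.8 38.2 1.44
```

```text
t 14.78 pos [ 493.5 -396.9   41.4] q [-0.7   0.67  1.7  -0.    0.77 -0.57] w 25.7 f [-0.1 -0.3 -0.1] 30.0
shift 1 rows [ 0.002 -0.     0.064] total [ 0.   -0.    0.06]
```

View pics/g4.png

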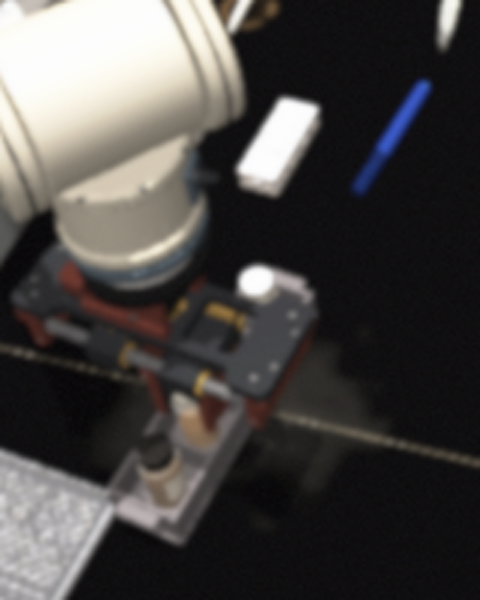

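The second vial at (195,425) is inside cell_a, and the first stands at (257,283). I'll creep down to contact.

>>> step_arm(plan=[[-1,0,0,0.03,0,0,0],[-1,0,0,0.02,0,0,0],[-1,0,0,0.015,0,0,0],[-1,0,0,0,0,0,0],[-1,0,0,0,0,0,0]])

```text
t: 15.4
ee_pos: [493.2, -396.5, 37.4]
orientation: [-2.362, -2.072, 0.0]
ft_force: [0.4, -1.1, 0.4]
width: 25.9
grasp_force: 30.0
```

>>> step_arm(plan=[[-1,0,0,0.01,0,0,0],[-1,0,0,0.01,0,0,0],[-1,0,0,0,0,0,0],[-1,0,0,0,0,0,0]])

```text
t: 15.9
ee_pos: [493.3, -396.7, 37.0]
orientation: [2.362, 2.071, 0.0]
ft_force: [-0.9, 1.2, 4.7]
width: 25.8
grasp_force: 30.0
```

Contact. Releasing and rising.

>>> step_arm(plan=[[-0.1,0,0,0,0,0,0],[-0.1,0,0,0,0,0,0],[-0.1,0,0,0,0,0,0],[0.3,0,0,0,0,0,0],[0.3,0,0,-0.2,0,0,0],[1,0,0,-0.5,0,0,0],[1,0,0,-0.8,0,0,0],[1,0,0,-0.8,0,0,0],[1,0,0,-0.6,0,0,0],[1,0,0,-0.2,0,0,0],[1,0,0,0,0,0,0]])

```text
t: 17.27
ee_pos: [493.2, -396.6, 191.8]
orientation: [2.361, 2.071, 0.0]
ft_force: [-0.3, 0.4, 0.7]
width: 87.9
grasp_force: 0.0
```

```bash
python3 go.py 640.3 202.3 190 1.44 640.3 202.3 190 0.183 640.3 202.3 4 .183
```

```text
t 17.27 pos [ 493.2 -396.6  191.8] q [-0.7   0.47  1.64 -0.    1.04 -0.57] w 87.9 f [-0.3  0.4  0.7] 0.0
shift 13 rows [0.943 0.104 0.003] total [12.26  1.35  0.04]
turn 11 rows [ 0.    -0.     0.952]
shift 1 rows [0. 0. 0.] total [0. 0. 0.]
shift 4 rows [ 0.   -0.    0.93] total [ 0.   -0.    3.72]
```

>>> step_arm(plan=[[1,0.5,0.055,0,0,0,0],[1,0.943,0.104,0,0,0,0],[1,0.943,0.104,0,0,0,0],[1,0.943,0.104,0,0,0,0],[1,0.943,0.104,0,0,0,0],[1,0.943,0.104,0,0,0,0],[1,0.943,0.104,0,0,0,0],[1,0.943,0.104,0,0,0,0],[1,0.943,0.104,0,0,0,0],[1,0.943,0.104,0,0,0,0],[1,0.943,0.104,0,0,0,0],[1,0.943,0.104,0,0,0,0],[1,0.943,0.104,0,0,0,0],[1,0.44,0.05,0,0,0,0]])

```text
t: 19.02
ee_pos: [638.8, 205.2, 189.7]
orientation: [-2.358, -2.074, 0.003]
ft_force: [0.1, -1.7, -0.0]
width: 87.8
grasp_force: 0.0
```

>>> step_arm(plan=[[1,0,0,0,0,0,0.952],[1,0,0,0,0,0,0.952],[1,0,0,0,0,0,0.952],[1,0,0,0,0,0,0.952],[1,0,0,0,0,0,0.952],[1,0,0,0,0,0,0.952],[1,0,0,0,0,0,0.952],[1,0,0,0,0,0,0.952],[1,0,0,0,0,0,0.952],[1,0,0,0,0,0,0.952],[1,0,0,0,0,0,0.952],[1,0,0,0,0,0,0],[1,0,0,0,0,0,0]])

```text
t: 20.65
ee_pos: [639.6, 202.0, 190.9]
orientation: [3.128, 0.291, -0.002]
ft_force: [0.1, -0.8, -1.0]
width: 87.7
grasp_force: 0.0
```

```bash
python3 go.py 640.3 202.3 60 .183  640.3 202.3 4 .183
```

```text
t 20.65 pos [639.6 202.  190.9] q [ 0.29  0.52  1.54 -0.    1.07  1.67] w 87.7 f [ 0.1 -0.8 -1. ] 0.0
turn 1 rows [0.001 0.009 0.02 ]
shift 3 rows [ 0.005 -0.001  0.872] total [ 0.01 -0.    2.62]
shift 2 rows [ 0.   -0.    0.56] total [ 0.   -0.    1.12]
```

>>> step_arm(plan=[[1,0.01,0,0.5,0,0,0],[1,0,0,0.8,0,0,0],[1,0,0,0.8,0,0,0],[1,0,0,0.7,0,0,0],[1,0,0,0.5,0,0,0],[1,0,0,0.3,0,0,0],[1,0,0,0.13,0,0,0],[1,0,0,0,0,0,0],[1,0,0,0,0,0,0]])

```text
t: 21.78
ee_pos: [641.4, 202.5, 6.0]
orientation: [-3.128, -0.288, -0.003]
ft_force: [0.4, 0.5, 0.1]
width: 87.8
grasp_force: 0.0
```

>>> step_arm(plan=[[-1,0,0,0,0,0,0],[-1,0,0,0,0,0,0],[-1,0,0,0,0,0,0],[-1,0,0,0,0,0,0],[-1,0,0,0,0,0,0],[-1,0,0,0,0,0,0]])

```text
t: 22.52
ee_pos: [640.8, 202.4, 5.2]
orientation: [-3.128, -0.288, -0.0]
ft_force: [-2.0, 0.1, 3.8]
width: 59.2
grasp_force: 30.0
```

```bash
python3 - <<'E'
from h import *
a=grab('side')['pixels'][110:270,280:440,::-1]
cv2.imwrite('pics/g5.png',cv2.resize(a,(560,560),interpolation=cv2.INTER_CUBIC))
E
python3 go.py 640.3 202.3 84 .183 675 9.2 84 .183 675 9.2 9.5 .183
```

```text
t 22.57 pos [640.8 202.3   5.1] q [0.29 0.77 1.61 0.   0.77 1.68] w 59.1 f [-0.4  0.1  4.6] 30.0
shift 2 rows [-0.005 -0.001 -0.789] total [-0.01 -0.   -1.58]
shift 4 rows [-0.005  0.981  0.   ] total [-0.02  3.92  0.  ]
shift 2 rows [ 0.    -0.     0.745] total [ 0.   -0.    1.49]
```

View pics/g5.png

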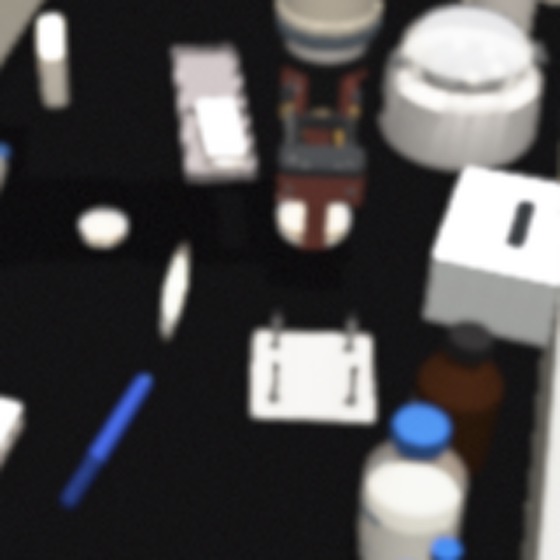

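The large dish is gripped centrally at (313,222), between the finger at (315,220) and the hidden one. Lifting it over the stand.

>>> step_arm(plan=[[-1,0,0,-0.2,0,0,0],[-1,0,0,-0.5,0,0,0],[-1,0,0,-0.5,0,0,0],[-1,0,0,-0.3,0,0,0],[-1,0,0,-0.1,0,0,0],[-1,0,0.3,0,0,0,0],[-1,0,0.6,0,0,0,0],[-1,0,0.8,0,0,0,0],[-1,0,0.8,0,0,0,0],[-1,-0.02,0.7,0,0,0,0],[-1,0,0.5,0,0,0,0],[-1,0,0.22,0,0,0,0],[-1,0,0,0,0,0,0],[-1,0,0,0,0,0,0]])

```text
t: 24.32
ee_pos: [675.2, 10.4, 84.8]
orientation: [-3.128, -0.289, 0.0]
ft_force: [-0.5, -0.2, 0.0]
width: 59.3
grasp_force: 30.0
```

```bash
python3 - <<'E'
from h import *
d=grab('side');g=d['pixels']
cv2.imwrite('pics/g6.png',cv2.resize(g[150:250,310:430,::-1],(720,600),interpolation=cv2.INTER_CUBIC))
E
python3 go.py  675 9.2 84 .183 675 9.2 10.8 .183
```

```text
t 24.38 pos [675.2  10.5  84.9] q [-0.    0.66  1.59  0.    0.9   1.38] w 59.0 f [0.2 0.2 0.2] 30.0
shift 1 rows [-0.009  0.025  0.017] total [-0.01  0.03  0.02]
shift 2 rows [ 0.    -0.     0.732] total [ 0.   -0.    1.46]
```

View pics/g6.png

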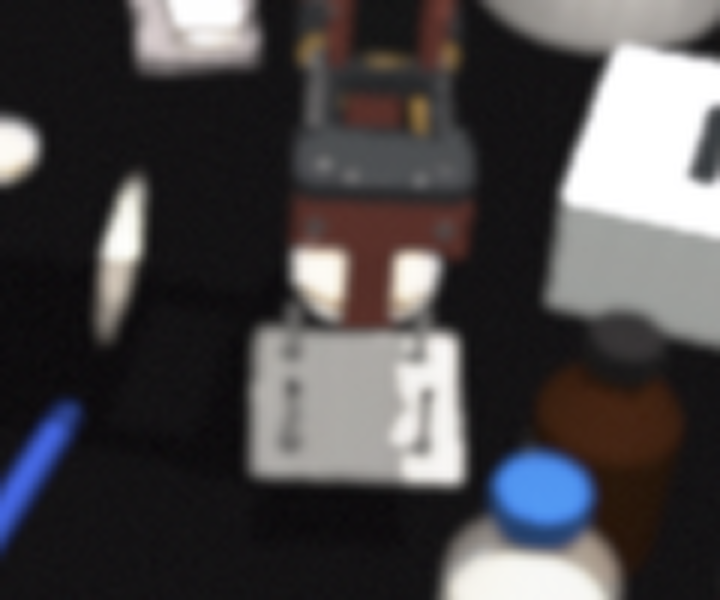

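The dish is level above the stand, with its front edge at (365,300) in line between the posts at (290,350) and (420,345). Lowering.

>>> step_arm(plan=[[-1,-0.01,0.02,0.2,0,0,0],[-1,0,0,0.4,0,0,0],[-1,0,0,0.4,0,0,0],[-1,0,0,0.25,0,0,0],[-1,0,0,0.12,0,0,0],[-1,0,0,0.04,0,0,0],[-1,0,0,0,0,0,0],[-1,0,0,0,0,0,0]])

```text
t: 25.38
ee_pos: [675.6, 8.3, 15.1]
orientation: [3.128, 0.288, 0.002]
ft_force: [-0.8, -0.5, -0.2]
width: 59.5
grasp_force: 30.0
```

>>> step_arm(plan=[[-1,0,0,0.02,0,0,0],[-1,0,0,0.01,0,0,0],[-1,0,0,0.01,0,0,0],[-1,0,0,0,0,0,0],[-1,0,0,0,0,0,0]])

```text
t: 26.0
ee_pos: [675.1, 8.3, 12.4]
orientation: [-3.128, -0.288, 0.0]
ft_force: [0.3, -0.5, -0.4]
width: 59.2
grasp_force: 30.0
```

>>> step_arm(plan=[[-1,0,0,0.01,0,0,0],[-1,0,0,0.01,0,0,0],[-1,0,0,0.01,0,0,0],[-1,0,0,0,0,0,0],[-1,0,0,0,0,0,0]])

```text
t: 26.62
ee_pos: [675.1, 8.4, 10.9]
orientation: [-3.128, -0.288, 0.0]
ft_force: [0.3, -0.1, 0.4]
width: 59.2
grasp_force: 30.0
```

>>> step_arm(plan=[[-1,0,0,0.01,0,0,0],[-1,0,0,0,0,0,0],[-1,0,0,0,0,0,0]])

```text
t: 27.0
ee_pos: [675.2, 8.3, 10.7]
orientation: [3.128, 0.288, 0.0]
ft_force: [-0.8, 0.7, 2.9]
width: 59.1
grasp_force: 30.0
```

>>> step_arm(plan=[[0.6,0,0,0,0,0,0],[0.6,0,0,0,0,0,0],[0.6,0,0,0,0,0,0],[1,0,0,0,0,0,0],[1,0,0,-0.1,0,0,0],[1,0,0,-0.3,0,0,0],[1,0,0,-0.8,0,0,0],[1,0,0,-0.8,0,0,0],[1,0,0,-0.3,0,0,0],[1,0,0,0,0,0,0]])

```text
t: 28.25
ee_pos: [675.7, 8.3, 126.7]
orientation: [3.128, 0.288, 0.004]
ft_force: [0.0, 0.2, -0.5]
width: 87.6
grasp_force: 0.0
```

```bash
python3 go.py 463.2 143.6 125 .183 463.2 143.6 4 .183
```

```text
t 28.25 pos [675.7   8.3 126.7] q [-0.01  0.6   1.57  0.    0.96  1.38] w 87.6 f [ 0.   0.2 -0.5] 0.0
shift 5 rows [-0.737 -0.687  0.007] total [-3.69 -3.43  0.03]
shift 3 rows [ 0.    -0.     0.807] total [ 0.   -0.    2.42]
```

>>> step_arm(plan=[[1,-0.37,-0.343,0,0,0,0],[1,-0.737,-0.687,0,0,0,0],[1,-0.737,-0.687,0,0,0,0],[1,-0.737,-0.687,0,0,0,0],[1,-0.737,-0.687,0,0,0,0],[1,-0.37,-0.343,0,0,0,0],[1,0,0,0,0,0,0],[1,0,0,0.4,0,0,0],[1,0,0,0.7,0,0,0],[1,0,0,0.7,0,0,0],[1,0,0,0.4,0,0,0],[1,0,0,0.19,0,0,0],[1,0,0,0.03,0,0,0],[1,0,0,0,0,0,0],[1,0,0,0,0,0,0]])

```text
t: 30.12
ee_pos: [463.1, 143.6, 5.1]
orientation: [-3.128, -0.288, -0.002]
ft_force: [0.6, -0.0, 1.0]
width: 87.8
grasp_force: 0.0
```

>>> step_arm(plan=[[-1,0,0,0,0,0,0],[-1,0,0,0,0,0,0],[-1,0,0,0,0,0,0],[-1,0,0,0,0,0,0],[-1,0,0,0,0,0,0],[-1,0,0,0,0,0,0],[-1,0,0,0,0,0,0]])

```text
t: 31.0
ee_pos: [462.4, 143.5, 4.4]
orientation: [-3.128, -0.288, 0.0]
ft_force: [-0.4, 0.6, -0.2]
width: 36.3
grasp_force: 30.0
```

```bash
python3 - <<'E'
from meas import *
d=grab('side');g=d['pixels'].astype(int).min(2);Z=cloud(d)[...,2]
for k,xy,z,r in(('dishL',(675,9),20.5,50),):
    q=near(d,xy,z,r,(g>130)&(Z>14)&(Z<28));print(k,q[0],q[1],q[2])
E
python3 go.py 463.2 143.6 95 .183 675 8.8 95 .183 675 8.8 25 .183
```

```text
dishL [674.7769      3.3263788] ((674.21044921875, 2.7786331176757812), (60.86697769165039, 57.91109085083008), 14.046345710754395) 278
t 31.05 pos [462.5 143.5   4.4] q [0.28 0.6  2.04 0.   0.5  1.66] w 35.9 f [0.1 0.9 0. ] 30.0
shift 2 rows [ 0.007  0.    -0.906] total [ 0.01  0.   -1.81]
shift 5 rows [0.735 0.684 0.   ] total [3.67 3.42 0.  ]
shift 2 rows [ 0.  -0.   0.7] total [ 0.  -0.   1.4]
```

```bash
python3 - <<'E'
from meas import *
d=grab('top');s=load('side')
cv2.imwrite('pics/g7.png',np.hstack([cv2.resize(d['pixels'][130:190,300:372,::-1],(400,333),interpolation=cv2.INTER_CUBIC),cv2.resize(s['pixels'][180:250,330:415,::-1],(400,333),interpolation=cv2.INTER_CUBIC)]))
E
```

```text
(no output)
```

View pics/g7.png

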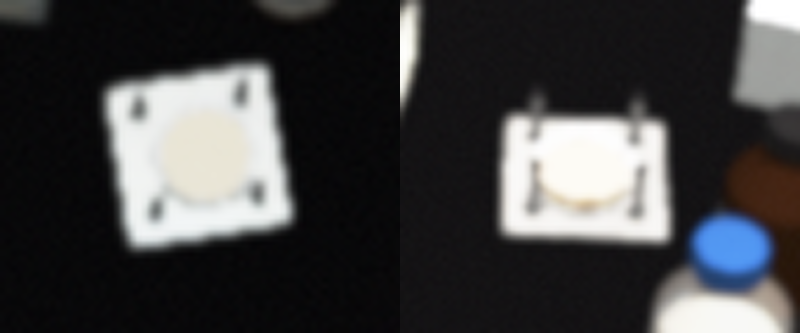

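The large dish lies flat between the posts, at (207,155) in the left crop against a stand centre of about (199,157). I'll measure its actual centre by colour, and set the small one on it.

```bash
python3 - <<'E'
from meas import *
for n in('top','side'):
    d=load(n);p=d['pixels'].astype(int);df=p[...,0]-p[...,2];g=p.min(2)
    q=near(d,(675,6),20.5,45,(df>10)&(g>100));print(n,q[0],q[1],q[2])
d=load('top');q=near(d,(674,10),5.5,80,d['pixels'].min(2)>130);print(q[0],q[1])
E
```

```text
top [671.0877     6.247174] ((671.2603149414062, 5.667966842651367), (47.6555061340332, 47.080413818359375), 19.64255142211914) 191
side [676.30914 -20.40785] ((676.1015014648438, -18.969104766845703), (30.127172470092773, 57.080902099609375), 83.09608459472656) 97
[674.0653    10.289807] ((674.172119140625, 10.288459777832031), (94.26441955566406, 95.3052749633789), 10.519139289855957)
```

```bash
python3 go.py 463.2 143.6 95 .183 673.5 7 95 .183 673.5 7 29 .183
```

```text
t 31.1 pos [462.5 143.5   4.4] q [ 0.28  0.6   2.04 -0.    0.5   1.66] w 36.5 f [-0.6 -0.2  0.2] 30.0
shift 2 rows [ 0.007  0.    -0.906] total [ 0.01  0.   -1.81]
shift 5 rows [0.728 0.69  0.   ] total [3.64 3.45 0.  ]
shift 2 rows [ 0.   -0.    0.66] total [ 0.   -0.    1.32]
```

>>> step_arm(plan=[[-1,0,0,-0.2,0,0,0],[-1,0,0,-0.6,0,0,0],[-1,0,0,-0.6,0,0,0],[-1,0,0,-0.41,0,0,0],[-1,0.3,0.285,0,0,0,0],[-1,0.6,0.57,0,0,0,0],[-1,0.73,0.69,0,0,0,0],[-1,0.73,0.69,0,0,0,0],[-1,0.6,0.57,0,0,0,0],[-1,0.5,0.475,0,0,0,0],[-1,0.19,0.18,0,0,0,0],[-1,0,0,0,0,0,0],[-1,0,0,0,0,0,0]])

```text
t: 32.72
ee_pos: [672.2, 7.2, 94.4]
orientation: [-3.128, -0.288, 0.003]
ft_force: [-0.5, 0.4, 0.1]
width: 36.2
grasp_force: 30.0
```

```bash
python3 go.py 673.5 7 95 .183 673.5 7 29 .183
```

```text
t 32.73 pos [672.2   7.2  94.4] q [-0.01  0.64  1.59  0.    0.91  1.38] w 36.2 f [-0.5  0.4  0.1] 30.0
shift 1 rows [ 0.025  0.009 -0.012] total [ 0.03  0.01 -0.01]
shift 2 rows [ 0.   -0.    0.66] total [ 0.   -0.    1.32]
```

>>> step_arm(plan=[[-1,0.02,0,0.2,0,0,0],[-1,0,0,0.4,0,0,0],[-1,0,0,0.38,0,0,0],[-1,0,0,0.2,0,0,0],[-1,0,0,0.1,0,0,0],[-1,0,0,0.03,0,0,0],[-1,0,0,0,0,0,0],[-1,0,0,0,0,0,0]])

```text
t: 33.72
ee_pos: [674.9, 6.8, 30.1]
orientation: [3.128, 0.288, 0.002]
ft_force: [0.1, 0.2, -0.4]
width: 36.3
grasp_force: 30.0
```

>>> step_arm(plan=[[-1,0,0,0.02,0,0,0],[-1,0,0,0.02,0,0,0],[-1,0,0,0.01,0,0,0],[-1,0,0,0,0,0,0],[-1,0,0,0,0,0,0]])

```text
t: 34.35
ee_pos: [674.5, 6.9, 26.9]
orientation: [3.128, 0.288, 0.0]
ft_force: [-0.6, -0.2, 0.4]
width: 36.3
grasp_force: 30.0
```

>>> step_arm(plan=[[-1,0,0,0.01,0,0,0],[-1,0,0,0.01,0,0,0],[-1,0,0,0.01,0,0,0],[-1,0,0,0,0,0,0],[-1,0,0,0,0,0,0]])

```text
t: 34.98
ee_pos: [674.5, 6.9, 25.4]
orientation: [-3.128, -0.288, 0.0]
ft_force: [0.8, 0.9, 0.3]
width: 36.2
grasp_force: 30.0
```

>>> step_arm(plan=[[-1,0,0,0.01,0,0,0],[-1,0,0,0,0,0,0],[-1,0,0,0,0,0,0]])

```text
t: 35.35
ee_pos: [674.5, 6.9, 24.9]
orientation: [-3.128, -0.288, -0.0]
ft_force: [0.2, -0.2, -0.4]
width: 36.0
grasp_force: 30.0
```

>>> step_arm(plan=[[-1,0,0,0.01,0,0,0],[-1,0,0,0,0,0,0],[-1,0,0,0,0,0,0]])

```text
t: 35.72
ee_pos: [674.5, 6.9, 24.9]
orientation: [-3.128, -0.288, -0.0]
ft_force: [-2.3, 0.4, 5.3]
width: 36.4
grasp_force: 30.0
```

>>> step_arm(plan=[[0.1,0,0,0,0,0,0],[0.1,0,0,0,0,0,0],[0.1,0,0,0,0,0,0],[0.3,0,0,-0.05,0,0,0],[0.3,0,0,-0.2,0,0,0],[0.3,0,0,-0.6,0,0,0],[1,0,0,-0.8,0,0,0],[1,0,0,-0.5,0,0,0],[1,0,0,-0.1,0,0,0],[1,0,0,0,0,0,0]])

```text
t: 36.98
ee_pos: [674.3, 6.9, 136.9]
orientation: [3.128, 0.288, 0.0]
ft_force: [-0.2, 0.6, -0.3]
width: 87.7
grasp_force: 0.0
```

```bash
python3 go.py 451 -136 140 .183 451 -136 140 1.497 451 -136 8 1.497
```

```text
t 36.98 pos [674.3   6.9 136.9] q [-0.01  0.59  1.57 -0.    0.98  1.38] w 87.7 f [-0.2  0.6 -0.3] 0.0
shift 5 rows [-0.982  0.399 -0.012] total [-4.91  2.   -0.06]
turn 11 rows [-0.     0.    -0.995]
shift 1 rows [0. 0. 0.] total [0. 0. 0.]
shift 3 rows [ 0.   -0.    0.88] total [ 0.   -0.    2.64]
```

>>> step_arm(plan=[[1,-0.49,0.2,0,0,0,0],[1,-0.982,0.4,0,0,0,0],[1,-0.982,0.4,0,0,0,0],[1,-0.982,0.4,0,0,0,0],[1,-0.982,0.4,0,0,0,0],[1,-0.49,0.2,0,0,0,0],[1,0,0,0,0,0,-0.995],[1,0,0,0,0,0,-0.995],[1,0,0,0,0,0,-0.995],[1,0,0,0,0,0,-0.995],[1,0,0,0,0,0,-0.995],[1,0,0,0,0,0,-0.995],[1,0,0,0,0,0,-0.995],[1,0,0,0,0,0,-0.995],[1,0,0,0,0,0,-0.995],[1,0,0,0,0,0,-0.995],[1,0,0,0,0,0,-0.995],[1,0,0,0,0,0,0],[1,0,0,0,0,0,0]])

```text
t: 39.35
ee_pos: [451.0, -136.1, 136.3]
orientation: [-2.304, -2.134, 0.001]
ft_force: [0.2, 0.1, 0.2]
width: 87.8
grasp_force: 0.0
```

```bash
python3 go.py 451 -136 60 1.497 451 -136 8 1.497
python3 - <<'E'
from meas import *
d=grab('side');s=d['pixels']
t=grab('top')['pixels']
cv2.imwrite('pics/g8.png',np.hstack([cv2.resize(s[170:250,320:420,::-1],(400,320),interpolation=cv2.INTER_CUBIC),cv2.resize(s[210:370,200:400,::-1],(400,320),interpolation=cv2.INTER_CUBIC)]))
E
```

```text
t 39.35 pos [ 451.  -136.1  136.3] q [-0.32  0.33  2.03  0.    0.78 -0.24] w 87.8 f [0.2 0.1 0.2] 0.0
turn 1 rows [-0.01  -0.003 -0.021]
shift 2 rows [0.001 0.    0.763] total [0.   0.   1.53]
shift 2 rows [ 0.   -0.    0.52] total [ 0.   -0.    1.04]
```

View pics/g8.png

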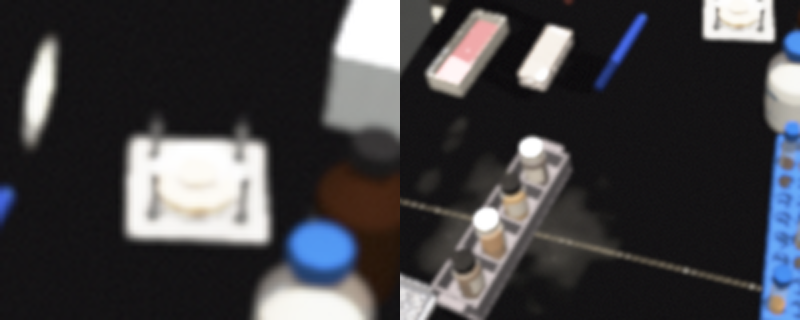

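Left crop: the small dish sits level on the large one, between the posts at (195,180). Right crop: both white-capped vials stand in their cells at (532,165) and (488,230). Now for the mailer.

>>> step_arm(plan=[[0.3,0,0,0.3,0,0,0],[0.3,0,0,0.6,0,0,0],[0.3,0,0,0.6,0,0,0],[0.3,0,0,0.5,0,0,0],[0.3,0,0,0.36,0,0,0],[0.3,0,0,0.17,0,0,0],[0.3,0,0,0.03,0,0,0],[0.3,0,0,0,0,0,0]])

```text
t: 40.45
ee_pos: [451.6, -136.3, 9.2]
orientation: [2.302, 2.137, 0.0]
ft_force: [0.9, 0.5, -0.9]
width: 57.2
grasp_force: 0.0
```

>>> step_arm(plan=[[-1,0,0,0,0,0,0],[-1,0,0,0,0,0,0],[-1,0,0,0,0,0,0],[-1,0,0,0,0,0,0],[-1,0,0,0,0,0,0]])

```text
t: 41.08
ee_pos: [451.6, -136.3, 9.3]
orientation: [2.302, 2.137, 0.0]
ft_force: [-1.0, -0.6, 5.8]
width: 33.5
grasp_force: 30.0
```

```bash
python3 go.py 451 -136 108 1.497 495 402 108 1.497 495 402 108 1.892 495 402 15 1.892
```

```text
t 41.08 pos [ 451.6 -136.3    9.3] q [-0.32  0.58  2.07  0.    0.49 -0.24] w 33.5 f [-1.  -0.6  5.8] 30.0
shift 2 rows [ 0.002 -0.006 -0.987] total [ 0.   -0.01 -1.97]
shift 11 rows [0.981 0.008 0.   ] total [10.8   0.08  0.  ]
turn 4 rows [ 0.     0.    -0.823]
shift 1 rows [0. 0. 0.] total [0. 0. 0.]
shift 2 rows [ 0.   -0.    0.93] total [ 0.   -0.    1.86]
```

>>> step_arm(plan=[[-1,0,0,-0.2,0,0,0],[-1,0,0,-0.6,0,0,0],[-1,0,0,-0.7,0,0,0],[-1,0,0,-0.47,0,0,0],[-1,0.3,0,0,0,0,0],[-1,0.6,0,0,0,0,0],[-1,0.9,0.01,0,0,0,0],[-1,0.9,0.01,0,0,0,0],[-1,0.9,0.01,0,0,0,0],[-1,0.9,0.01,0,0,0,0],[-1,0.9,0.01,0,0,0,0],[-1,0.9,0.01,0,0,0,0],[-1,0.9,0.01,0,0,0,0],[-1,0.9,0.01,0,0,0,0],[-1,0.9,0,0,0,0,0],[-1,0.9,0,0,0,0,0],[-1,0.6,0,0,0,0,0],[-1,0.3,0,0,0,0,0],[-1,0,0,0,0,0,0]])

```text
t: 43.45
ee_pos: [494.3, 402.4, 106.4]
orientation: [-2.301, -2.139, 0.002]
ft_force: [-0.2, 0.8, 0.5]
width: 33.9
grasp_force: 30.0
```

>>> step_arm(plan=[[-1,0,0,0,0,0,-0.3],[-1,0,0,0,0,0,-0.7],[-1,0,0,0,0,0,-0.9],[-1,0,0,0,0,0,-0.8],[-1,0,0,0,0,0,-0.5],[-1,0,0,0,0,0,-0.1],[-1,0,0,0,0,0,0],[-1,0,0,0,0,0,0]])

```text
t: 44.45
ee_pos: [495.4, 401.7, 107.5]
orientation: [-1.838, -2.548, 0.0]
ft_force: [-0.7, 1.0, -0.5]
width: 33.7
grasp_force: 30.0
```

```bash
python3 go.py 495 402 108 1.892 495 402 16 1.892
```

```text
t 44.45 pos [495.4 401.7 107.5] q [0.66 0.58 1.67 0.   0.89 0.34] w 33.7 f [-0.7  1.  -0.5] 30.0
shift 1 rows [ 0.008 -0.005 -0.011] total [ 0.01 -0.01 -0.01]
shift 2 rows [ 0.   -0.    0.92] total [ 0.   -0.    1.84]
```

>>> step_arm(plan=[[-1,0,0,0.3,0,0,0],[-1,0,0,0.5,0,0,0],[-1,0,0,0.5,0,0,0],[-1,0,0,0.3,0,0,0],[-1,0,0,0.17,0,0,0],[-1,0,0,0.05,0,0,0],[-1,0,0,0,0,0,0],[-1,0,0,0,0,0,0]])

```text
t: 45.45
ee_pos: [495.7, 402.4, 17.2]
orientation: [1.836, 2.549, 0.002]
ft_force: [-0.3, 0.6, -0.5]
width: 34.0
grasp_force: 30.0
```

```bash
python3 go.py 495 402 12.3 1.892
python3 - <<'E'
from meas import *
s=grab('side')['pixels']
t=grab('top')['pixels']
cv2.imwrite('pics/g9.png',np.hstack([cv2.resize(s[100:200,280:400,::-1],(400,333),interpolation=cv2.INTER_CUBIC),cv2.resize(t[170:270,170:290,::-1],(400,333),interpolation=cv2.INTER_CUBIC)]))
E
```

```text
t 45.45 pos [495.7 402.4  17.2] q [0.66 0.71 1.69 0.   0.74 0.34] w 34.0 f [-0.3  0.6 -0.5] 30.0
shift 1 rows [-0.002 -0.016  0.098] total [-0.   -0.02  0.1 ]
```

View pics/g9.png

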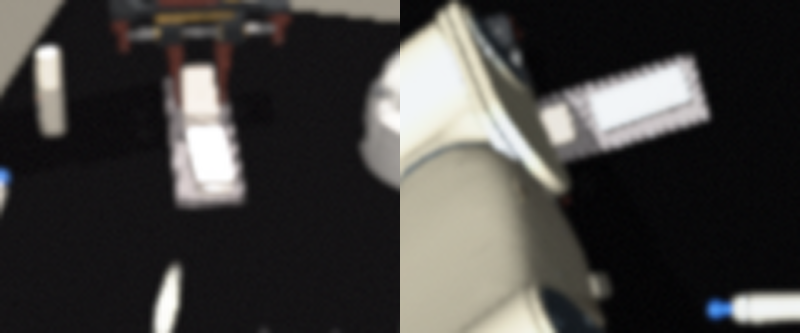

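The mailer is above the empty bay and lined up (left crop (200,95)), with its near end at (575,125) in the right crop, close to the divider. I'll check that gap numerically.

```bash
python3 - <<'E'
from meas import *
d=load('top');p=d['pixels'].astype(int);P=cloud(d);Z=P[...,2]
th=np.radians(18.4);ey=np.array([-np.sin(th),np.cos(th)]);ex=np.array([np.cos(th),np.sin(th)])
c=np.array([512-1.3,349.8+.9])  # tray centre in top-camera frame
v,u=np.mgrid[:400,:640];g=p.min(2)
W=cast(d,np.c_[u.ravel(),v.ravel()],27).reshape(400,640,3)[...,:2]-c
a,b=W@ey,W@ex
for a0 in range(-112,60,3):
    m=(abs(a-a0)<1.5)&(abs(b)<10); m2=(abs(a-a0)<1.5)&(abs(b)<45)&(Z>18)&(Z<34)
    if m.any(): print(a0,g[m].mean().round(),Z[m].mean().round(), b[m2].mean().round(1) if m2.sum()>2 else '-', (p[...,0]-p[...,2])[m].mean().round())
E
```

```text
-112 128.0 8.0 - 2.0
-109 169.0 6.0 - 2.0
-106 186.0 6.0 - 1.0
-103 199.0 12.0 - -2.0
-100 217.0 20.0 -3.0 -5.0
-97 233.0 25.0 3.4 -5.0
-94 240.0 25.0 2.7 -5.0
-91 241.0 25.0 1.9 -4.0
-88 241.0 25.0 3.7 -5.0
-85 239.0 23.0 1.2 -5.0
-82 241.0 23.0 2.6 -4.0
-79 242.0 25.0 4.1 -5.0
-76 240.0 25.0 1.7 -5.0
-73 240.0 25.0 2.6 -5.0
-70 241.0 266.0 2.2 -5.0
-67 242.0 23.0 1.0 -5.0
-64 241.0 25.0 2.0 -5.0
-61 241.0 25.0 1.3 -5.0
-58 242.0 23.0 1.8 -5.0
-55 241.0 25.0 -0.2 -5.0
-52 241.0 24.0 0.7 -5.0
-49 242.0 25.0 1.6 -5.0
-46 242.0 26.0 -1.5 -5.0
-43 241.0 26.0 1.4 -5.0
-40 242.0 25.0 1.2 -5.0
-37 242.0 26.0 0.5 -5.0
-34 242.0 23.0 -0.2 -5.0
-31 242.0 24.0 -0.5 -5.0
-28 242.0 28.0 -0.1 -5.0
-25 242.0 27.0 -0.9 -5.0
-22 242.0 24.0 0.0 -5.0
-19 241.0 26.0 -0.7 -6.0
-16 238.0 24.0 -1.4 -5.0
-13 226.0 23.0 5.0 -4.0
-10 202.0 4.0 - -1.0
-7 179.0 2.0 - 3.0
-4 164.0 9.0 - 3.0
-1 144.0 4.0 - 2.0
2 124.0 2.0 - 2.0
5 116.0 2.0 - 3.0
8 129.0 13.0 - 7.0
11 163.0 23.0 -2.1 12.0
14 200.0 29.0 -1.1 15.0
17 218.0 269.0 -1.1 12.0
20 222.0 30.0 0.3 11.0
23 222.0 30.0 -2.2 10.0
26 222.0 29.0 -1.6 11.0
29 218.0 29.0 -0.7 13.0
32 194.0 27.0 1.4 15.0
35 149.0 243.0 - 15.0
38 100.0 360.0 - 13.0
41 70.0 379.0 - 12.0
44 63.0 396.0 - 12.0
47 63.0 409.0 - 11.0
50 64.0 422.0 - 12.0
53 73.0 434.0 - 12.0
56 116.0 450.0 - 8.0
59 172.0 462.0 - 2.0
```

Mailer end at +9.5 mm, fixed one at −10 mm: symmetric about the divider. Setting down.

>>> step_arm(plan=[[-1,0,0,0.03,0,0,0],[-1,0,0,0.03,0,0,0],[-1,0,0,0.01,0,0,0],[-1,0,0,0,0,0,0],[-1,0,0,0,0,0,0]])

```text
t: 46.18
ee_pos: [495.3, 402.0, 12.9]
orientation: [-1.837, -2.549, 0.0]
ft_force: [0.1, 0.5, -0.6]
width: 33.9
grasp_force: 30.0
```

>>> step_arm(plan=[[-1,0,0,0.01,0,0,0],[-1,0,0,0.008,0,0,0],[-1,0,0,0,0,0,0],[-1,0,0,0,0,0,0]])

```text
t: 46.68
ee_pos: [495.3, 402.1, 12.3]
orientation: [1.837, 2.549, 0.0]
ft_force: [-2.4, -0.6, 5.6]
width: 33.7
grasp_force: 30.0
```

>>> step_arm(plan=[[0.2,0,0,0,0,0,0],[0.2,0,0,0,0,0,0],[0.2,0,0,0,0,0,0],[0.3,0,0,-0.05,0,0,0],[0.3,0,0,-0.3,0,0,0],[0.3,0,0,-0.7,0,0,0],[1,0,0,-0.9,0,0,0],[1,0,0,-0.9,0,0,0],[1,0,0,-0.5,0,0,0],[1,-0.5,0,0,0,0,0],[1,-0.9,0,0,0,0,0],[1,-0.9,0,0,0,0,0],[1,-0.9,0,0,0,0,0],[1,-0.9,0,0,0,0,0],[1,-0.5,0,0,0,0,0],[1,0,0,0,0,0,0],[1,0,0,0,0,0,0]])

```text
t: 48.8
ee_pos: [567.5, 183.4, 178.9]
orientation: [-1.837, -2.547, 0.001]
ft_force: [0.3, -0.6, 0.0]
width: 87.9
grasp_force: 0.0
```

```bash
python3 go.py
python3 - <<'E'
from meas import *
s=grab('side')['pixels'];t=grab('top')['pixels']
f=lambda a:cv2.resize(a[...,::-1],(400,290),interpolation=cv2.INTER_CUBIC)
cv2.imwrite('pics/g10.png',np.vstack([np.hstack([f(s[100:180,280:390]),f(t[170:250,170:280])]),np.hstack([f(s[180:250,330:427]),f(s[240:360,190:355])])]))
E
```

```text
t 48.8 pos [567.5 183.4 178.9] q [ 0.29  0.43  1.73  0.    0.98 -0.03] w 87.9 f [ 0.3 -0.6  0. ] 0.0
```

View pics/g10.png

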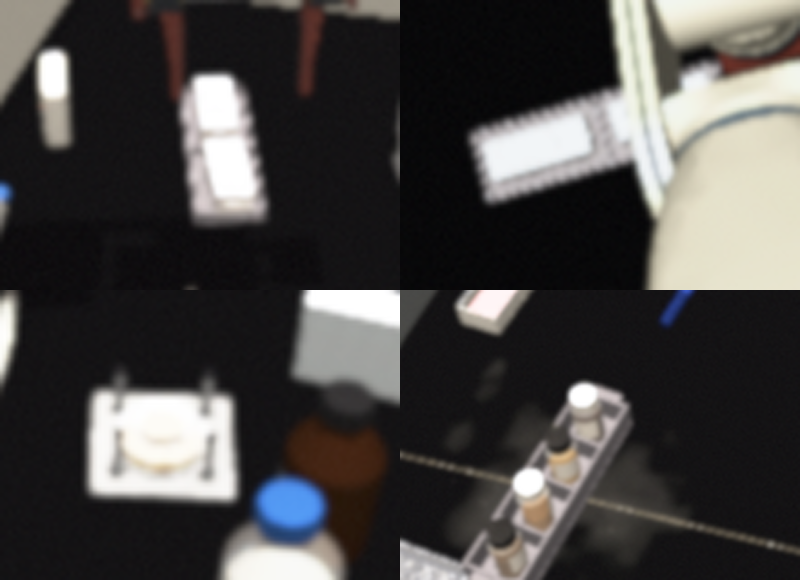

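The mailer lies flat in the bay, at (540,150) in the top view. The dishes are stacked level at (163,440), and the vials stand at (585,410) and (530,490). The arm is clear, so I'm handing in.

```bash
python3 -c "
from workcell import ctrl;print(ctrl.close_job())"
```

```text
the job is handed in; nothing more can be done
None
```

The job is handed in at about 49 s: both vials stand in the empty carrier cells, the small dish is stacked level on the large one between the stand's posts (a few mm off centre), and the mailer lies flat in the empty bay; no verdict was returned.

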